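# Unlock a centrifuge rotor's lock ring with the pin spanner

## Task

Unlock the lock ring on top of the centrifuge rotor: take the blue-handled pin spanner from its rest, set both of its prongs fully down into the ring's two holes, and turn the ring anticlockwise (seen from above) until its black mark meets the green mark, at the stop. Let go and leave the spanner standing upright in the ring, seated in both holes; leave the orange-handled spanner alone on its rest.

Things in the scene. Friction and masses are not known exactly. Their poses are not given: they have to be found in the camera images.
- blue_spanner: Pin spanner that fits, 240 g. Steel bar 88 (x) x 40 (y) x 10 mm; two 10 mm prongs point down at x = +32 and -32, 16 mm long. Upright blue blade on mid-bar: 36 mm along x, 22 mm thick (y), 26 to 81 mm above the origin; pinch it across y at about 55 mm. Origin midway between the prong tips; z up; a half turn looks the same. Starts on a white slotted rest, 28 mm high; lifts straight up.
- orange_spanner: Bystander that does not fit: similar pin spanner with an orange blade, a shorter 54 mm bar and prongs only 34 mm apart. Origin and axes as for the blue one; handle top 81 mm above the origin. On an identical rest.
- ring_top (a point): Centre of the top face of the brass lock ring, 112 mm across, on the fixed 180 mm rotor; turns with the ring. x: line through the two holes, 22 x 22 mm, 21 mm deep, at x = +32 and -32 mm; y: towards the ring's black mark; z up. Seated, the spanner's bar lies on the ring, prong tips 16 mm below this point. 6 mm play all round: spanner turns up to 0.19 rad before it drives the ring.
- lock_ring (a joint): Turn of the ring about its vertical axis, rad, positive anticlockwise from above. 0: locked stop (its black mark at the rotor's red mark); 0.87: open stop (at the green mark). Starts between 0 and 0.15. Light friction, about 0.1 N m, no spring: it stays where left.

How it is judged:
By the outcome, as a careful person would: the job done as asked, in the order asked, and still so for the second after the job is handed in, with the robot touching nothing.
It also fails if it takes over 40 s, if anything falls off the work surface, if the arm or the gripper's body presses on something with over 40 N, if the wrist force passes 120 N, or if a joint passes its speed limit or range.

## Robot

A 6-joint arm with a two-finger parallel gripper is mounted at the origin on the work surface. World frame = base frame: x ahead of the robot, y to its left, z up, the work surface at z = 0. Lengths are in mm, angles in degrees, forces in N, time in s.
With the tool pointing down it reaches from about 350 to 850 mm from the base axis. Payload 8.1 kg.
Tool frame: the origin (TCP) lies midway between the tips of the shut fingers; the grasp point (between the pads) lies 19 mm behind it (hold_point_z is the distance from the TCP to the grasp point, in mm); z points along the fingers, y is the direction in which the jaws open and shut (so a half turn about z gives the same grasp; the last joint's range is limited). The gripper opens to 85 mm and grips with 20 to 120 N. Pads are 22 mm wide; open, the fingers measure 114 mm over their backs; the gripper's body (76 mm by 85 mm) begins 54 mm behind the grasp point. The pads swing forward as they close: fully open they stand 13 mm farther back than shut.
Start: joints at [-76.57, 7.471, 85.268, -0, 87.261, -4.893], TCP at [188.646, -569.577, 231.292] pointing down, gripper open.
Joint ranges: [-169.43, 169.43], [-51.17, 129.36], [1.28, 143.12], [-76.62, 256.62], [0, 156.53], [-152.29, 152.29]. Speed limits (degrees/s): [136.94, 136.94, 159.86, 180, 180, 180].

## Interface

Orientations are given as [roll, pitch, yaw] about the fixed x, y, z axes, in that order (R = Rz(yaw) Ry(pitch) Rx(roll)).
In Python, from bench import sense, snapshot, camera_params, hand_in, hold_point_z gives the robot as it stands.
- The arm moves only by the tool servo_tool, never from a script. Its argument "motion" is a list of rows, each a list of 7 numbers: the finger opening in mm, from 0 to 85.4, then the shift along the tool's x, y, z in mm, then the turn, a rotation vector about the tool's x, y, z in rad. A call has 1 to 10 rows; each row shifts and turns the pose as measured when the row begins, along the tool's axes as they then stand; what a row does not reach is not made up. A row lasts 1/10 s, in which the tool goes at most 50 mm and 8.59 degrees, less where a joint would pass 70% of its speed; a pose out of reach is approached as far as the arm can. A call with a gripper value outside its range is refused whole. The fingers move at their own pace and stop on an object; "force" is the grip in N (left out, the last holds). Time passes only in rows, so rows that do not move let the fingers close. It gives the time, the measured TCP pose, the force and the opening at its end, in the units of the state.
- sense(): the state, without advancing time (a new reading comes with each control period).
- snapshot(name): name is "side" or "top" or "wrist"; returns the picture (384x512x3 uint8, blue, green, red); there is no depth.
- camera_params(name): a dict with "fx", "fy", "cx", "cy" (pixels), "R" (3x3) and "t" (3): a world point X has camera coordinates R X + t; the wrist camera has in their place "tool_from_camera" (4x4, takes a point from camera to tool coordinates, whose origin is the TCP and whose axes are the flange's). Camera axes: x right, y down, z forward; pixel columns grow to the right and rows downward; lengths in mm; the calibration is good to about 2 mm. A picture is of the moment at which its call begins: read the wrist's pose just before it. camera_params takes no time and is no camera call.
- hand_in(): hands the job in, once; it reports no verdict.
The state is a dict: "time": time; "joint_pos": joint angles; "qd": joint speeds; "joint_efforts": joint torques, N m; "tool_pos": TCP position; "tcp_rot": TCP orientation; "ft_force": force on the tool from outside, world axes, zero at the start; "wrist_torque": the same for the moment, N m; "finger_gap": finger opening in mm.
Only numpy, scipy, OpenCV 4.12 (cv2) and the standard library are available. Lean on these libraries where they do the work, as an engineer would, in place of code of your own. Each camera call takes 0.05 s, during which the arm holds its last target. There are 200 camera calls.

## Working session

There is one attempt and no reset: what is moved stays moved. The work goes in short steps, Python scripts to look and compute and a tool call to move; the robot and the scene stay as the last step left them, time stands still between calls to the robot, and variables do not carry over. Pictures are saved under pics/ and viewed, about 8 in all and at most 12, crops included, and the job is handed in when it is done.

Besides the shell and the picture viewer there is one more tool, called after "Call:" as name(argument=value, ...), one argument or row to a line, values as JSON. servo_tool: Moves the arm, as the interface text tells. Its arguments: {"type":"object","properties":{"motion":{"type":"array"},"force":{"type":"number"}},"required":["motion"]}

```bash
ls && mkdir -p pics
python3 - <<'E'
from bench import *
import cv2, numpy as np
s=sense();print(s)
for n in("top","side"):
    im=snapshot(n);cv2.imwrite(f"pics/{n}0.png",im);print(n,camera_params(n))
print(camera_params("wrist"),hold_point_z)
a=cv2.imread("pics/top0.png")
E
```

```text
pics
{'time': 0.0, 'joint_pos': array([-7.65711072e+01,  7.51394926e+00,  8.53289530e+01, -2.02385586e-03,
        8.72611511e+01, -4.89295976e+00]), 'qd': array([ 0.0110823 ,  0.05073111,  0.08207648, -0.05515301,  0.04363357,
        0.05400371]), 'joint_efforts': array([-8.44637316e-05, -5.69394743e+01, -5.00551522e+01, -6.76815557e-05,
        1.47216115e-02,  7.25774657e-05]), 'tool_pos': array([ 188.49607869, -569.04993496,  230.2596341 ]), 'tcp_rot': array([-1.79896153e+02, -6.86117265e-03,  1.83219449e+01]), 'ft_force': array([-0.53532715, -0.1115085 , -0.60056317]), 'wrist_torque': array([ 0.04084792, -0.01799667, -0.00041165]), 'finger_gap': 85.4391577586305}
top {'fx': 418.3353804641104, 'fy': 418.3353804641104, 'cx': 254.51146853209553, 'cy': 191.0265573694841, 'R': array([[ 0.07311622, -0.99731922,  0.00289837],
       [-0.97409433, -0.07203651, -0.2143618 ],
       [ 0.21399593,  0.01285004, -0.97675003]]), 't': array([-44.19894465, 559.47495539, 764.43179347])}
side {'fx': 495.58382542137224, 'fy': 495.58382542137224, 'cx': 254.72655155430886, 'cy': 198.87023097718773, 'R': array([[-0.99823839, -0.05908228, -0.00542165],
       [-0.03823742,  0.71052589, -0.70263138],
       [ 0.04536529, -0.70118631, -0.71153338]]), 't': array([ 542.93910346,   75.95608852, 1139.70298248])}
{'fx': 280.36271082177944, 'fy': 280.36271082177944, 'cx': 259.85163075607437, 'cy': 197.17703687907672, 'tool_from_camera': array([[ 4.28261819e-05, -9.54555462e-01, -2.98033334e-01,
         7.58962103e+01],
       [ 9.99999822e-01,  2.18226637e-04, -5.55250824e-04,
        -8.41154909e-01],
       [ 5.95056519e-04, -2.98033257e-01,  9.54555302e-01,
        -1.43231745e+02],
       [ 0.00000000e+00,  0.00000000e+00,  0.00000000e+00,
         1.00000000e+00]])} 18.700000000000003
```

View pics/top0.png

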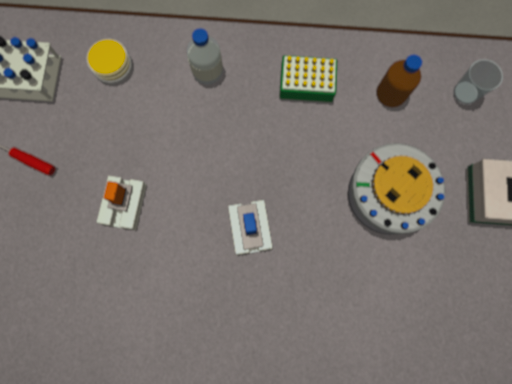

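View pics/side0.png

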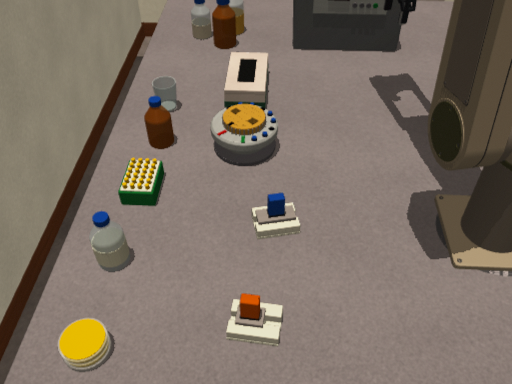

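The top view shows the blue spanner at about (250,224), the ring centre at (403,184) with holes at (393,195) and (414,172), the red mark at (377,160), the green mark at (362,184) and the orange spanner at (117,195). The side view shows the blue handle at (276,205), the ring at (244,119) and the orange spanner at (250,305). Next I triangulate.

```bash
cat > h.py <<'E'
import cv2, numpy as np
from scipy.spatial.transform import Rotation as Ro
from bench import *
def cam(n,s=None):
    p=camera_params(n)
    if n!="wrist": R,t=np.array(p["R"]),np.array(p["t"]); return p,R,-R.T@t
    T=np.array(p["tool_from_camera"]); Rt=Ro.from_euler("xyz",s["tcp_rot"],degrees=True).as_matrix()
    return p,(Rt@T[:3,:3]).T, Rt@T[:3,3]+s["tool_pos"]
def ray(c,uv):
    p,R,o=c; d=R.T@np.array([(uv[0]-p["cx"])/p["fx"],(uv[1]-p["cy"])/p["fy"],1]); return o,d/np.linalg.norm(d)
def plane(c,uv,z):
    o,d=ray(c,uv); return o+d*(z-o[2])/d[2]
def tri(c1,a,c2,b):
    o1,d1=ray(c1,a);o2,d2=ray(c2,b)
    k=np.linalg.lstsq(np.c_[d1,-d2],o2-o1,rcond=None)[0]
    p,q=o1+k[0]*d1,o2+k[1]*d2; return (p+q)/2,np.linalg.norm(p-q)
def mask(im,lo,hi): return cv2.inRange(cv2.cvtColor(im,cv2.COLOR_BGR2HSV),np.array(lo),np.array(hi))
def blobs(m,amin):
    return sorted([c for c in cv2.findContours(m,cv2.RETR_EXTERNAL,cv2.CHAIN_APPROX_NONE)[0] if cv2.contourArea(c)>amin],key=cv2.contourArea,reverse=True)
E
python3 - <<'E'
from h import *
for n in("top","side"):
    im=cv2.imread(f"pics/{n}0.png")
    for k,lo,hi in(("blue",(105,150,40),(130,255,255)),("brass",(12,150,120),(22,255,255))):
        for c in blobs(mask(im,lo,hi),60)[:5]:
            print(n,k,cv2.contourArea(c),[np.round(x,1).tolist() for x in cv2.minAreaRect(c)[:2]],round(cv2.minAreaRect(c)[2],1),[np.round(x,1) for x in cv2.fitEllipse(c)][0:2])
T,S=cam("top"),cam("side")
print(tri(T,(250,224),S,(276,205)),tri(T,(403.5,184.5),S,(244,119)))
E
```

```text
top blue 179.5 [[412.3, 62.8], [14.1, 16.3]] 45.0 [array([412.6,  63. ]), array([14. , 16.6])]
top blue 165.0 [[200.0, 36.5], [15.0, 14.0]] 90.0 [array([199.9,  36.5]), array([13.8, 15.4])]
top blue 161.5 [[249.6, 223.4], [19.4, 9.9]] 80.5 [array([249.5, 223.4]), array([10.1, 22.1])]
top brass 2450.5 [[403.0, 184.5], [55.0, 58.0]] 90.0 [array([403.3, 184.6]), array([54.3, 57.5])]
top brass 146.0 [[110.7, 190.8], [9.9, 17.2]] 14.0 [array([110.8, 190.7]), array([10.5, 19.3])]
side blue 294.5 [[276.0, 204.0], [22.0, 16.0]] 90.0 [array([275.7, 203.8]), array([17.2, 23.6])]
side blue 173.5 [[100.5, 219.0], [14.0, 15.0]] 90.0 [array([100.7, 218.8]), array([14.4, 15.5])]
side blue 92.0 [[154.5, 101.0], [10.0, 11.0]] 90.0 [array([154.5, 101.1]), array([10.4, 11.6])]
side brass 794.5 [[243.5, 116.5], [25.0, 41.0]] 90.0 [array([244. , 116.1]), array([24.8, 41.1])]
side brass 129.0 [[249.6, 299.2], [17.4, 9.1]] 6.3 [array([249.5, 299.1]), array([ 9.2, 20.4])]
(array([495.26934451,   0.88553921,  62.31387396]), np.float64(0.39917165841159663)) (array([ 589.26550355, -287.72144883,   85.23012869]), np.float64(0.9581481933323124))
```

Call:
servo_tool(
  motion=[
    [85,46.9,-14.1,2,0,0,0],
    [85,46.9,-14.1,2,0,0,0],
    [85,46.9,-14.1,2,0,0,0],
    [85,46.9,-14.1,2,0,0,0],
    [85,46.9,-14.1,2,0,0,0],
    [85,46.9,-14.1,2,0,0,0],
    [85,46.9,-14.1,2,0,0,0],
    [85,46.9,-14.1,2,0,0,0],
    [85,46.9,-14.1,2,0,0,0],
    [85,46.9,-14.1,2,0,0,0],
  ],
)

```text
time: 1.1
tool_pos: [592.9, -284.4, 204.4]
tcp_rot: [-179.6, 0.3, 17.6]
ft_force: [0.7, -1.2, 0.1]
finger_gap: 84.9
```

Call:
servo_tool(
  motion=[
    [85,0,0,0,0,0,0],
  ],
)

```text
time: 1.2
tool_pos: [596.4, -279.3, 202.7]
tcp_rot: [-179.5, 0.2, 17.9]
ft_force: [0.0, -0.2, 0.2]
finger_gap: 84.7
```

Run:
```python
from h import *
import json
s=sense();im=snapshot("wrist");cv2.imwrite("pics/w1.png",im)
json.dump({k:np.array(v).tolist() for k,v in s.items()},open("pics/w1.json","w"));print(s["tool_pos"],s["tcp_rot"],s["joint_pos"])
```

```text
[ 596.4400784  -279.31230286  202.65290238] [-179.45356311    0.2356139    17.93057608] [-29.66045059  17.78177014  76.43592178   0.19496124  86.34469146
  42.39671246]
```

View pics/w1.png

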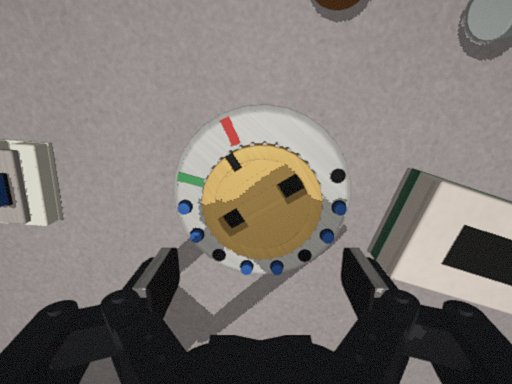

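The wrist view shows the holes at (233,219) and (291,186), the black mark at (233,160), red at (230,131), green at (190,180) and the ring centre at about (262,200).

Run:
```python
from h import *
import json
im=cv2.imread("pics/w1.png");s={k:np.array(v) for k,v in json.load(open("pics/w1.json")).items()}
c=cam("wrist",s);hsv=cv2.cvtColor(im,cv2.COLOR_BGR2HSV)
roi=np.zeros(im.shape[:2],np.uint8);cv2.circle(roi,(262,200),58,255,-1)
dark=cv2.inRange(hsv,(0,0,0),(179,255,75))&roi
P={}
for b in blobs(dark,40):
    r=cv2.minAreaRect(b);print("dark",cv2.contourArea(b),np.round(r[0],1),np.round(r[1],1),round(r[2]))
    for z in(80,85,90):
        q=np.array([plane(c,p,z) for p in cv2.boxPoints(r)])[:,:2];print("   z",z,np.round(q.mean(0),1),np.round(np.linalg.norm(np.diff(q,axis=0),axis=1),1)[:2])
        P.setdefault(z,[]).append(q.mean(0))
for nm,lo,hi in(("red",(0,120,80),(8,255,255)),("green",(50,80,50),(85,255,255)),("brass",(12,90,60),(28,255,255))):
    m=mask(im,lo,hi); w=np.zeros_like(m);cv2.circle(w,(262,195),90,255,-1);m&=w
    for b in blobs(cv2.morphologyEx(m,cv2.MORPH_CLOSE,np.ones((5,5))),40)[:1]:
        r=cv2.minAreaRect(b);e=cv2.fitEllipse(cv2.convexHull(b)) ;print(nm,cv2.contourArea(b),np.round(e[0],1),np.round(e[1],1),np.round(plane(c,r[0] if nm!="brass" else e[0],85),1))
        if nm=="brass":
            h=np.array([plane(c,p[0],85)[:2] for p in cv2.convexHull(b)]).astype(np.float32);print(cv2.minEnclosingCircle(h),cv2.fitEllipse(h))
```

```text
dark 329.0 [290.8 185.5] [16.7 22.2] 60
   z 80 [ 609.2 -304.7] [21.4 16.9]
   z 85 [ 610.3 -303.8] [21.  16.6]
   z 90 [ 611.5 -302.9] [20.6 16.3]
dark 225.5 [233.4 218.6] [16.4 16.1] 56
   z 80 [ 558.3 -261. ] [16.9 17.2]
   z 85 [ 560.3 -260.9] [16.6 16.9]
   z 90 [ 562.4 -260.8] [16.3 16.6]
dark 110.5 [232.8 160.8] [18.3  8.3] 56
   z 80 [ 615.1 -243.9] [ 8.  17.3]
   z 85 [ 616.2 -244.1] [ 7.9 17. ]
   z 90 [ 617.2 -244.4] [ 7.7 16.6]
red 216.5 [229.8 131.1] [11.7 33.3] [ 641.5 -233.9   85. ]
green 183.5 [189.7 179.2] [10.7 31.6] [ 586.4 -210.4   85. ]
brass 10478.0 [261.6 201.2] [115.  119.7] [ 586.7 -282.1   85. ]
((583.1477661132812, -283.24786376953125), 59.71410369873047) ((582.9221801757812, -283.1437072753906), (117.45437622070312, 119.16675567626953), 105.1055908203125)
```

```bash
cat >> h.py <<'E'
def look(name,n=5):
    """n still pictures; returns averaged image and averaged state"""
    S=[];I=[]
    for i in range(n): S.append(sense()); I.append(snapshot("wrist").astype(float))
    im=np.mean(I,0).astype(np.uint8);cv2.imwrite(f"pics/{name}.png",im)
    Rm=Ro.from_euler("xyz",[s["tcp_rot"] for s in S],degrees=True)
    s={"tool_pos":np.mean([s["tool_pos"] for s in S],0),"tcp_rot":Rm.mean().as_euler("xyz",degrees=True)}
    print("spread",np.ptp([q["tool_pos"] for q in S],0),"pose",s["tool_pos"].round(1),s["tcp_rot"].round(2)); return im,s
E
python3 - <<'E'
from h import *
import json
im,s=look("w2",6);json.dump({k:v.tolist() for k,v in s.items()},open("pics/w2.json","w"))
c=cam("wrist",s)
hsv=cv2.cvtColor(im,cv2.COLOR_BGR2HSV)
m=mask(im,(12,90,60),(28,255,255));w=np.zeros_like(m);cv2.circle(w,(262,198),90,255,-1);m&=w
b=blobs(cv2.morphologyEx(m,cv2.MORPH_CLOSE,np.ones((5,5))),400)[0]
e=cv2.fitEllipse(cv2.convexHull(b));print(e)
T=cam("top")
for z in(85,92,98): print(z,plane(c,e[0],z).round(1),plane(T,(403.3,184.6),z).round(1),"holes top",plane(T,(393,195.5),z).round(1),plane(T,(414.5,172.3),z).round(1))
print(tri(c,e[0],T,(403.3,184.6)))
a=cv2.resize(im[130:270,180:340],None,fx=4,fy=4,interpolation=cv2.INTER_CUBIC)
t=cv2.resize(cv2.imread("pics/top0.png")[140:235,345:450],None,fx=5,fy=5,interpolation=cv2.INTER_CUBIC)[:, :]
h=min(a.shape[0],t.shape[0]);cv2.imwrite("pics/w2c.png",cv2.resize(np.hstack([a[:h],t[:h]]),None,fx=.68,fy=.68))
E
```

```text
spread [2.71883566 4.38376424 1.83978093] pose [ 592.8 -284.   203.7] [-179.56    0.31   17.66]
((257.55560302734375, 195.24798583984375), (115.34538269042969, 119.41912841796875), 91.09716796875)
85 [ 587.1 -281.4   85. ] [ 589.6 -287.5   85. ] holes top [ 566.7 -267.8   85. ] [ 615.7 -309.2   85. ]
92 [ 589.3 -280.8   92. ] [ 587.8 -285.1   92. ] holes top [ 565.1 -265.5   92. ] [ 613.6 -306.6   92. ]
98 [ 591.1 -280.4   98. ] [ 586.2 -283.    98. ] holes top [ 563.7 -263.6   98. ] [ 611.9 -304.3   98. ]
(array([ 588.39416492, -282.75860808,   92.68249828]), np.float64(4.369377146738163))
```

View pics/w2c.png

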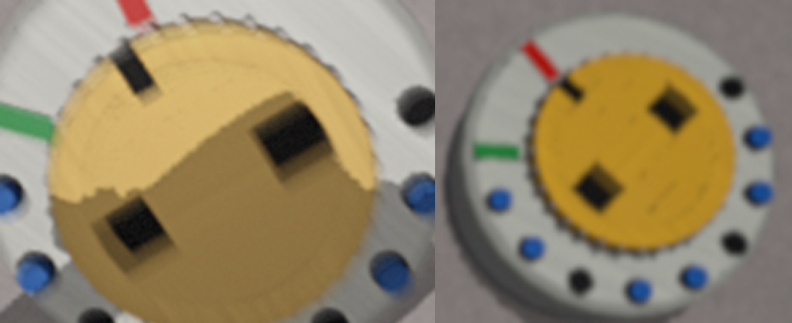

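The crop shows both holes clearly. Their near walls are lit, so the dark area is only part of each opening. The pose was still settling, so I take a steady reading.

```bash
cat >> h.py <<'E'
def ringmeas(im,s,ctr,z=92):
    c=cam("wrist",s)
    m=mask(im,(8,60,30),(30,255,255));w=np.zeros_like(m);cv2.circle(w,ctr,66,255,-1);m&=w
    b=blobs(cv2.morphologyEx(m,cv2.MORPH_CLOSE,np.ones((5,5))),400)[0]
    h=np.array([plane(c,p[0],z)[:2] for p in cv2.convexHull(b)]).astype(np.float32);e=cv2.fitEllipse(h)
    w[:]=0;cv2.circle(w,ctr,56,255,-1);d=cv2.inRange(cv2.cvtColor(im,cv2.COLOR_BGR2HSV),(0,0,0),(179,255,75))&w
    D=[(plane(c,cv2.minAreaRect(k)[0],z)[:2].round(1),cv2.contourArea(k)) for k in blobs(d,60)]
    print("z",z,"ring",np.round(e[0],1),np.round(e[1],1),"dark",D); return e
E
python3 - <<'E'
from h import *
im,s=look("w3",6)
for z in (88,92,96): ringmeas(im,s,(258,197),z)
print(sense()["qd"].round(2))
E
```

```text
spread [0.58032107 0.66485164 0.13694391] pose [ 592.3 -285.3  204.7] [-179.63    0.25   17.52]
z 88 ring [ 584.  -282.7] [116.8 118.1] dark [(array([ 611.2, -303. ]), 338.0), (array([ 561.8, -260.6]), 235.0), (array([ 614.9, -246.1]), 79.0)]
z 92 ring [ 585.3 -282.4] [115.  116.2] dark [(array([ 612.1, -302.4]), 338.0), (array([ 563.4, -260.6]), 235.0), (array([ 615.6, -246.3]), 79.0)]
z 96 ring [ 586.5 -282. ] [113.2 114.4] dark [(array([ 612.9, -301.8]), 338.0), (array([ 565. , -260.7]), 235.0), (array([ 616.4, -246.6]), 79.0)]
[ 0.23  0.15 -0.07  0.04  0.05 -0.08]
```

Call:
servo_tool(
  motion=[
    [85,-1,-43,0,0,0,0],
    [85,-1,-43,0,0,0,0],
    [85,-1,-43,0,0,0,0],
    [85,-1,-43,0,0,0,0],
    [85,-1,-43,0,0,0,0],
    [85,-1,-43,0,0,0,0],
    [85,-1,-43,0,0,0,0],
    [85,0,0,0,0,0,0],
    [85,0,0,0,0,0,0],
    [85,0,0,0,0,0,0],
  ],
)

```text
time: 2.85
tool_pos: [491.0, 8.1, 205.7]
tcp_rot: [-179.6, 0.1, 17.4]
ft_force: [-0.0, -0.3, 0.2]
finger_gap: 85.2
```

Run:
```python
from h import *
im,s=look("w4",5);c=cam("wrist",s)
for k in blobs(mask(im,(105,130,30),(130,255,255)),100)[:3]:
    r=cv2.minAreaRect(k);q=np.array([plane(c,p,93)[:2] for p in cv2.boxPoints(r)])
    print(cv2.contourArea(k),r,q.round(1).tolist(),q.mean(0))
```

```text
spread [0.17200296 0.67518993 0.28762254] pose [491.1   7.7 205.6] [-1.7962e+02  1.3000e-01  1.7320e+01]
870.5 ((268.03045654296875, 185.0736083984375), (21.872844696044922, 44.17317199707031), 4.085616588592529) [[476.4, 9.3], [518.3, 19.1], [522.9, -0.5], [481.2, -11.3]] [499.69905189   4.13955643]
158.0 ((495.5, 193.0), (12.0, 17.0), 90.0) [[560.0, -192.5], [564.8, -207.7], [554.4, -214.1], [549.6, -198.8]] [ 557.2154321  -203.29519981]
149.5 ((498.2000427246094, 221.9000244140625), (16.76007080078125, 11.700427055358887), 18.434947967529297) [[526.6, -214.1], [537.9, -211.4], [537.6, -229.0], [526.3, -232.0]] [ 532.09093702 -221.62913654]
```

View pics/w4.png

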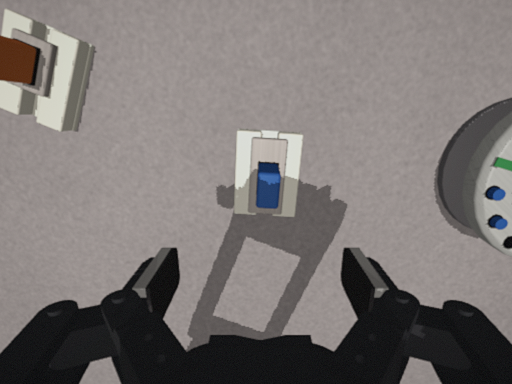

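The wrist view shows the blade's top face at about rows 178–208, cols 257–280, with its +x side face above it. The bar spans cols 251–288, rows 138–215. I need a closer crop to separate the faces.

Run:
```python
from h import *
im=cv2.imread("pics/w4.png");cv2.imwrite("pics/w4c.png",cv2.resize(im[120:225,220:320],None,fx=5.5,fy=5.5,interpolation=cv2.INTER_CUBIC))
```

```text
(no output)
```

View pics/w4c.png

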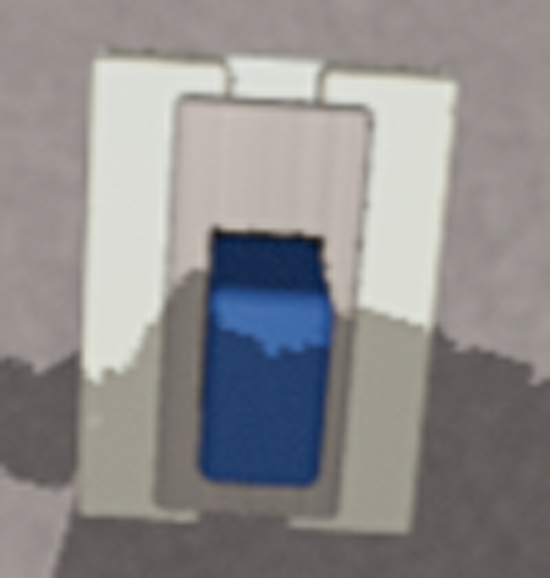

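In the crop, the blade's top face has corners (212,290), (332,298), (320,485) and (198,480). The bar's top has corners (178,97), (372,107), (335,518) and (155,510).

Run:
```python
from h import *
s={"tool_pos":np.array([491.1,7.7,205.6]),"tcp_rot":np.array([-179.62,.13,17.32])};c=cam("wrist",s)
def q(P,z):
    q=np.array([plane(c,np.array(p)/5.5+[220,120],z)[:2] for p in P]);e=np.roll(q,-1,0)-q
    x=(q[0]+q[1]-q[2]-q[3]);print(z,q.mean(0).round(1),"sides",np.linalg.norm(e,axis=1).round(1),"yaw x",np.degrees(np.arctan2(x[1],x[0])).round(1),[np.degrees(np.arctan2(*(v[::-1]))).round(1) for v in e])
for z in(88,93,98):q([(212,290),(332,298),(320,485),(198,480)],z)
for z in(33,38,43):q([(178,97),(372,107),(335,518),(155,510)],z)
```

```text
88 [493.5   1.8] sides [20.8 34.3 21.9 34.9] yaw x 14.0 [np.float64(-76.5), np.float64(-165.0), np.float64(105.0), np.float64(13.1)]
93 [494.9   2.3] sides [20.4 33.6 21.5 34.2] yaw x 14.0 [np.float64(-76.5), np.float64(-165.0), np.float64(105.0), np.float64(13.1)]
98 [496.2   2.9] sides [20.  33.  21.1 33.5] yaw x 14.0 [np.float64(-76.5), np.float64(-165.0), np.float64(105.0), np.float64(13.1)]
33 [493.6   1.9] sides [39.1 88.7 39.4 88.9] yaw x 13.7 [np.float64(-75.5), np.float64(-166.2), np.float64(104.8), np.float64(13.6)]
38 [494.7   2.3] sides [38.5 87.2 38.8 87.5] yaw x 13.7 [np.float64(-75.5), np.float64(-166.2), np.float64(104.8), np.float64(13.6)]
43 [495.8   2.8] sides [37.9 85.8 38.1 86. ] yaw x 13.7 [np.float64(-75.5), np.float64(-166.2), np.float64(104.8), np.float64(13.6)]
```

Call:
servo_tool(
  motion=[
    [85,1.9,6.3,0,-0.006,0,0.061],
    [85,0,0,35,0,0,0],
    [85,0,0,35,0,0,0],
    [85,0,0,15,0,0,0],
    [85,0,0,0,0,0,0],
    [85,0,0,0,0,0,0],
    [85,0,0,0,0,0,0],
  ],
)

```text
time: 3.8
tool_pos: [497.0, -2.5, 119.6]
tcp_rot: [180.0, 0.0, 13.2]
ft_force: [-0.3, -0.1, 0.3]
finger_gap: 85.0
```

Call:
servo_tool(
  motion=[
    [85,-1,-5.2,0,0,0,-0.01],
    [85,0,0,0,0,0,0],
    [85,0,0,20,0,0,0],
    [85,0,0,20,0,0,0],
    [85,0,0,0,0,0,0],
    [85,0,0,0,0,0,0],
  ],
)

```text
time: 4.4
tool_pos: [499.7, 2.7, 85.8]
tcp_rot: [179.7, -0.6, 13.9]
ft_force: [0.1, -0.1, 0.8]
finger_gap: 85.2
```

Call:
servo_tool(
  motion=[
    [85,-4.9,-0.8,10,0,-0.01,0],
    [85,0,0,15,0,0,0],
    [85,0,0,10,0,0,0],
    [85,0,0,0,0,0,0],
    [85,0,0,0,0,0,0],
  ],
)

```text
time: 4.9
tool_pos: [495.9, 2.1, 50.3]
tcp_rot: [179.7, -0.1, 13.9]
ft_force: [-0.6, 0.4, 0.2]
finger_gap: 85.1
```

Well aligned, so I close the fingers.

Call:
servo_tool(
  motion=[
    [15,0,0,2,0,0,0],
    [15,0,0,0,0,0,0],
    [15,0,0,0,0,0,0],
    [15,0,0,0,0,0,0],
    [15,0,0,0,0,0,0],
    [15,0,0,0,0,0,0],
    [15,0,0,0,0,0,0],
    [15,0,0,0,0,0,0],
  ],
  force=70,
)

```text
time: 5.7
tool_pos: [496.7, 2.1, 49.1]
tcp_rot: [179.7, -0.2, 13.9]
ft_force: [-0.0, -0.0, -0.0]
finger_gap: 20.8
```

Call:
servo_tool(
  motion=[
    [15,0,0,-15,0,0,0],
    [15,0,0,-30,0,0,0],
    [15,0,0,-40,0,0,0],
    [15,0,0,-40,0,0,0],
    [15,0,0,-15,0,0,0],
    [15,0,0,0,0,0,0],
    [15,0,0,0,0,0,0],
  ],
)

```text
time: 6.4
tool_pos: [492.6, 2.9, 189.9]
tcp_rot: [179.8, 0.2, 13.9]
ft_force: [-1.3, 0.1, -1.9]
finger_gap: 21.4
```

Call:
servo_tool(
  motion=[
    [15,3.3,43,0,0,0,0],
    [15,3.3,43,0,0,0,0],
    [15,3.3,43,0,0,0,0],
    [15,3.3,43,0,0,0,0],
    [15,3.3,43,0,0,0,0],
    [15,3.3,43,0,0,0,0],
    [15,3.3,43,0,0,0,0],
    [15,0,0,0,0,0,0],
    [15,0,0,0,0,0,0],
  ],
)

```text
time: 7.3
tool_pos: [582.2, -289.8, 165.1]
tcp_rot: [-179.1, 1.5, 14.2]
ft_force: [-0.4, 0.1, -2.7]
finger_gap: 21.6
```

Call:
servo_tool(
  motion=[
    [15,0,0,0,0,0,0.135],
    [15,0,0,0,0,0,0.135],
    [15,0,0,0,0,0,0.135],
    [15,0,0,0,0,0,0.135],
    [15,0,0,0,0,0,0.135],
    [15,0,0,0,0,0,0.135],
    [15,0,0,0,0,0,0.135],
    [15,0,0,0,0,0,0],
    [15,0,0,0,0,0,0],
    [15,0,0,0,0,0,0],
  ],
)

```text
time: 8.3
tool_pos: [575.1, -276.3, 151.0]
tcp_rot: [179.1, 2.8, -41.3]
ft_force: [0.8, -0.5, -2.6]
finger_gap: 21.2
```

```bash
cat >> h.py <<'E'
def to(p,yaw):
    """shift and turn, tool axes, from the present pose to TCP p pointing down at yaw"""
    s=sense();R=Ro.from_euler("xyz",s["tcp_rot"],degrees=True)
    print("now",s["tool_pos"].round(1),s["tcp_rot"].round(2),"shift",R.inv().apply(np.array(p)-s["tool_pos"]).round(1),"turn",(R.inv()*Ro.from_euler("xyz",[180,0,yaw],degrees=True)).as_rotvec().round(3),"F",s["ft_force"].round(1),"M",s["wrist_torque"].round(2))
E
python3 -c "
from h import *
to([587.4,-284.2,165],-40.5)"
```

```text
now [ 575.1 -276.3  151. ] [179.13   2.84 -41.26] shift [ 13.7  -2.  -14.7] turn [ 0.015  0.05  -0.013] F [ 0.8 -0.5 -2.6] M [-0.04 -0.05  0.07]
```

Call:
servo_tool(
  motion=[
    [15,13.7,-2,-14.7,0.015,0.05,-0.013],
    [15,0,0,0,0,0,0],
    [15,0,0,0,0,0,0],
    [15,0,0,0,0,0,0],
  ],
)

```text
time: 8.7
tool_pos: [588.9, -284.8, 167.0]
tcp_rot: [-179.9, -0.4, -40.1]
ft_force: [-0.1, 0.7, -1.9]
finger_gap: 21.7
```

Run:
```python
from h import *
im,s=look("w5",6);to([587.4,-284.2,165],-40.5)
```

```text
spread [0.52748577 0.4184794  1.16115606] pose [ 588.6 -284.6  166.4] [-179.92   -0.3   -40.12]
now [ 588.4 -284.4  165.8] [-179.92   -0.25  -40.13] shift [-0.9  0.5  0.8] turn [-0.001 -0.004  0.007] F [ 1.   0.  -2.6] M [-0.01  0.03 -0.04]
```

View pics/w5.png

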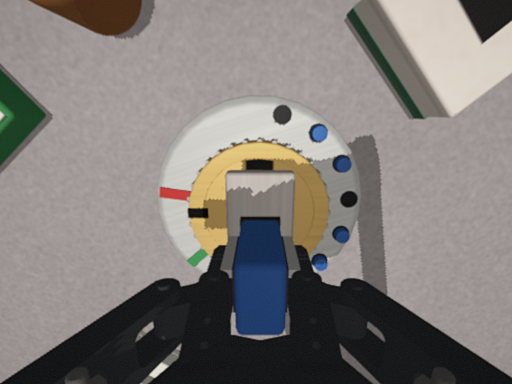

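The wrist view over the ring shows the far hole at (259,164), the bar's end at row 171 and the bar centred at col 260, so the prongs line up sideways. I check the fore-aft alignment in tool coordinates.

Run:
```python
from h import *
im=cv2.imread("pics/w5.png");g=cv2.cvtColor(im,cv2.COLOR_BGR2HSV)[:,:,2]
print("col259",g[150:182,259].tolist());print("row165",g[165,236:284].tolist());print("row185",g[185,220:300:2].tolist())
s={"tool_pos":np.array([588.6,-284.6,166.4]),"tcp_rot":np.array([-179.92,-.3,-40.12])};c=cam("wrist",s);R=Ro.from_euler("xyz",s["tcp_rot"],degrees=True)
f=lambda uv,z:R.inv().apply(plane(c,uv,z)-s["tool_pos"]).round(1)
for z in(88,92,96):print("hole far edge/L/R",z,f((259,159.5),z),f((245,165),z),f((273,165),z))
for z in(152,155,158):print("bar end, L,R",z,f((260,171),z),f((226.5,180),z),f((294.5,180),z))
m=mask(im,(8,60,30),(30,255,255))
h=m[195:235].any(0).nonzero()[0];print("brass cols",h.min(),h.max())
```

```text
col259 [226, 226, 226, 226, 226, 227, 227, 222, 194, 90, 17, 21, 24, 20, 22, 20, 20, 24, 17, 43, 78, 90, 111, 148, 169, 184, 195, 196, 196, 195, 195, 195]
row165 [225, 226, 226, 227, 227, 197, 158, 150, 140, 112, 60, 21, 17, 21, 19, 19, 23, 21, 19, 20, 24, 22, 21, 20, 24, 19, 22, 23, 20, 21, 23, 25, 24, 21, 21, 22, 57, 105, 149, 159, 157, 156, 156, 158, 157, 156, 157, 158]
row185 [222, 223, 226, 156, 193, 194, 196, 198, 197, 194, 195, 199, 201, 197, 198, 198, 195, 195, 195, 194, 195, 196, 196, 194, 193, 199, 168, 133, 169, 139, 125, 129, 137, 134, 133, 133, 127, 111, 157, 156]
hole far edge/L/R 88 [37.3 -1.  78.6] [ 32.9 -12.2  78.6] [32.9 10.2 78.6]
hole far edge/L/R 92 [38.  -0.9 74.6] [ 33.7 -12.   74.6] [33.7 10.  74.6]
hole far edge/L/R 96 [38.7 -0.9 70.6] [ 34.4 -11.7  70.6] [34.4  9.9 70.6]
bar end, L,R 152 [41.7 -0.2 14.6] [ 36.4 -19.6  14.6] [36.4 19.8 14.6]
bar end, L,R 155 [42.3 -0.2 11.6] [ 37.1 -19.2  11.6] [37.1 19.4 11.6]
bar end, L,R 158 [42.9 -0.2  8.6] [ 37.8 -18.8   8.6] [37.9 19.   8.6]
brass cols 189 328
```

Call:
servo_tool(
  motion=[
    [15,-3,-1.1,10,0,0,0],
    [15,0,0,10,0,0,0],
    [15,0,0,0,0,0,0],
    [15,0,0,0,0,0,0],
    [15,0,0,0,0,0,0],
  ],
)

```text
time: 9.5
tool_pos: [585.8, -280.8, 142.1]
tcp_rot: [-180.0, -0.1, -40.1]
ft_force: [0.5, -0.1, -1.8]
finger_gap: 21.2
```

```bash
python3 -c "
from h import *
to([586.9,-281.9,120],-40.5)"
```

```text
now [ 585.8 -280.8  142.1] [-1.7995e+02 -7.0000e-02 -4.0120e+01] shift [ 1.5  0.2 22.1] turn [-0.001 -0.001  0.007] F [ 0.5 -0.1 -1.8] M [-0.   -0.03 -0.01]
```

Call:
servo_tool(
  motion=[
    [15,1.5,0.2,7,0,0,0],
    [15,0,0,7,0,0,0],
    [15,0,0,5,0,0,0],
    [15,0,0,0,0,0,0],
    [15,0,0,0,0,0,0],
    [15,0,0,0,0,0,0],
  ],
)

```text
time: 10.1
tool_pos: [587.6, -282.5, 122.3]
tcp_rot: [-179.9, -0.2, -40.1]
ft_force: [-0.2, -0.2, -1.7]
finger_gap: 21.1
```

Call:
servo_tool(
  motion=[
    [15,0,0,4,0,0,0],
    [15,0,0,3,0,0,0],
    [15,0,0,0,0,0,0],
    [15,0,0,0,0,0,0],
  ],
)

```text
time: 10.5
tool_pos: [588.7, -283.0, 123.8]
tcp_rot: [-179.9, -0.4, -40.1]
ft_force: [-0.4, -0.3, -1.6]
finger_gap: 21.3
```

```bash
python3 -c "
from h import *
for i in range(4): to([586.9,-281.9,115],-40.5); snapshot('wrist')
print(sense()['qd'].round(2))"
```

```text
now [ 588.7 -283.   123.8] [-179.92   -0.42  -40.1 ] shift [-2.2  0.3  8.8] turn [-0.001 -0.007  0.007] F [-0.4 -0.3 -1.6] M [ 0.04 -0.04  0.02]
now [ 588.7 -283.   123.6] [-179.92   -0.4   -40.1 ] shift [-2.1  0.3  8.6] turn [-0.001 -0.007  0.007] F [ 0.6 -0.2 -2. ] M [-0.    0.01 -0.  ]
now [ 588.5 -282.9  123.2] [-179.93   -0.37  -40.1 ] shift [-1.9  0.3  8.2] turn [-0.001 -0.007  0.007] F [-0.2 -0.1 -2.7] M [ 0.04  0.02 -0.01]
now [ 588.3 -282.8  122.9] [-179.93   -0.34  -40.1 ] shift [-1.7  0.2  7.9] turn [-0.001 -0.006  0.007] F [-0.5  0.  -1.6] M [0.03 0.01 0.03]
[0.13 0.21 0.1  0.01 0.09 0.12]
```

Call:
servo_tool(
  motion=[
    [15,-1.7,0.2,6,0,-0.006,0.007],
    [15,-0.5,0,4,0,0,0],
    [15,0,0,2,0,0,0],
    [15,0,0,0,0,0,0],
    [15,0,0,0,0,0,0],
  ],
)

```text
time: 11.2
tool_pos: [589.1, -283.2, 122.3]
tcp_rot: [-179.9, -0.5, -40.5]
ft_force: [1.0, -0.6, -0.4]
finger_gap: 21.2
```

```bash
python3 -c "
from h import *
to([586.9,-281.9,112],-40.5)"
```

```text
now [ 589.1 -283.2  122.3] [-179.89   -0.46  -40.53] shift [-2.6  0.5 10.3] turn [-0.002 -0.008 -0.   ] F [ 1.  -0.6 -0.4] M [-0.05 -0.07  0.07]
```

Run:
```python
from h import *
im,s=look("w6",3);a=snapshot("side");b=snapshot("top");cv2.imwrite("pics/s6.png",a)
A=cv2.resize(im[120:270,170:350],None,fx=2.2,fy=2.2,interpolation=cv2.INTER_CUBIC)
B=cv2.resize(a[60:160,195:315],None,fx=3.3,fy=3.3,interpolation=cv2.INTER_CUBIC)
cv2.imwrite("pics/c6.png",np.hstack([A[:330],B[:330]]))
```

```text
spread [0.04459976 0.03336278 0.06294565] pose [ 589.1 -283.2  122.3] [-179.89   -0.46  -40.53]
```

View pics/c6.png

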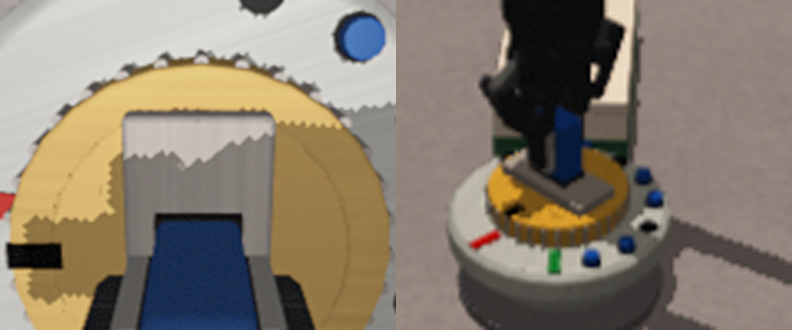

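The bar is close over the ring and covers both holes, and it isn't clear whether it is seated. I compute heights from the known widths.

Run:
```python
from h import *
s={"tool_pos":np.array([589.1,-283.2,122.3]),"tcp_rot":np.array([-179.89,-.46,-40.53])};c=cam("wrist",s);R=Ro.from_euler("xyz",s["tcp_rot"],degrees=True)
f=lambda uv,z:R.inv().apply(plane(c,uv,z)-s["tool_pos"]).round(1)
im=cv2.imread("pics/w6.png")
g=cv2.cvtColor(im,cv2.COLOR_BGR2HSV)
m=mask(im,(8,60,30),(30,255,255));m=cv2.morphologyEx(m,cv2.MORPH_OPEN,np.ones((3,3)))
for r in(215,222,229,236):
    h=m[r].nonzero()[0];h=h[(h>150)&(h<370)];print(r,h.min(),h.max())
rows=m[:,258].nonzero()[0];print("top row",rows[:3],[m[:,k].nonzero()[0][:1] for k in(240,250,270,280)])
L,Rr=(226,180),(294.5,180)
for z in(104,107,110,113,116):print("bar w",z,f(Rr,z)[1]-f(L,z)[1],"end",f((260,171.5),z),f(L,z)[1],f(Rr,z)[1])
for z in(80,84,88,92,96,100):print("ring",z,"w",f((347,229),z)[1]-f((176.5,229),z)[1],"mid y",(f((347,229),z)[1]+f((176.5,229),z)[1])/2,"x at row",f((260,229),z)[0],"front",f((258,147),z)[0])
```

```text
215 175 345
222 175 346
229 175 346
236 197 346
top row [149 150 151] [array([151]), array([147]), array([147]), array([151])]
bar w 104 40.6 end [40.5 -0.2 18.6] -20.3 20.3
bar w 107 39.9 end [41.1 -0.2 15.6] -20.0 19.9
bar w 110 39.1 end [41.8 -0.2 12.6] -19.6 19.5
bar w 113 38.4 end [42.4 -0.2  9.6] -19.2 19.2
bar w 116 37.7 end [43.1 -0.2  6.6] -18.9 18.8
ring 80 w 122.5 mid y 1.0499999999999972 x at row -6.7 front 51.7
ring 84 w 119.9 mid y 1.0500000000000007 x at row -4.9 front 52.3
ring 88 w 117.2 mid y 1.0 x at row -3.1 front 52.8
ring 92 w 114.6 mid y 1.0 x at row -1.4 front 53.3
ring 96 w 112.1 mid y 0.9499999999999993 x at row 0.4 front 53.8
ring 100 w 109.4 mid y 0.9000000000000021 x at row 2.1 front 54.3
```

Call:
servo_tool(
  motion=[
    [15,0,0,4,0,0,0],
  ],
)

```text
time: 11.55
tool_pos: [589.5, -283.4, 121.9]
tcp_rot: [-179.9, -0.5, -40.5]
ft_force: [-20.3, 12.2, 47.4]
finger_gap: 21.3
```

Call:
servo_tool(
  motion=[
    [15,0,0,6,0,0,0],
  ],
)

```text
time: 11.65
tool_pos: [589.7, -283.3, 121.8]
tcp_rot: [-179.9, -0.5, -40.5]
ft_force: [-29.0, 15.9, 53.2]
finger_gap: 21.2
```

Run:
```python
from h import *
s={"tool_pos":np.array([589.1,-283.2,122.3]),"tcp_rot":np.array([-179.89,-.46,-40.53])};c=cam("wrist",s);S=cam("side")
im=cv2.imread("pics/w6.png");a=cv2.imread("pics/s6.png")
def dark(im,ctr,r,v):
    w=np.zeros(im.shape[:2],np.uint8);cv2.circle(w,ctr,r,255,-1)
    k=blobs(cv2.inRange(cv2.cvtColor(im,cv2.COLOR_BGR2HSV)[:,:,2],0,v)&w,5)[0];M=cv2.moments(k);return M["m10"]/M["m00"],M["m01"]/M["m00"],cv2.contourArea(k)
p=dark(im,(186,237),16,70);q=dark(a,(230,123),5,90);print(p,q,tri(c,p[:2],S,q[:2]))
def col(im,lo,hi,ctr,r):
    w=np.zeros(im.shape[:2],np.uint8);cv2.circle(w,ctr,r,255,-1);k=blobs(mask(im,lo,hi)&w,5)[0];M=cv2.moments(k);return M["m10"]/M["m00"],M["m01"]/M["m00"]
t=cv2.imread("pics/top0.png");T=cam("top")
for n,lo,hi,x,y in(("red",(0,120,60),(8,255,255),(222,132),(377,160)),("green",(50,80,40),(85,255,255),(243,139),(362,184))):
    u=col(a,lo,hi,x,12);v=col(t,lo,hi,y,14);print(n,u,v,tri(T,v,S,u))
v=dark(t,(384,166),6,90);print("black top/side",v,tri(T,v[:2],S,q[:2]))
```

```text
(185.27007818052593, 235.94740582800284, 234.5) (229.219298245614, 124.03508771929823, 19.0) (array([ 620.94221118, -244.35584809,  100.12634142]), np.float64(4.527924287986451))
red (222.17333333333332, 132.06666666666666) (375.2974358974359, 157.33846153846153) (array([ 641.40893631, -234.26554708,   81.07170837]), np.float64(0.3505028585822626))
green (242.55555555555554, 138.63888888888889) (362.9319727891156, 184.14965986394554) (array([ 586.53709337, -211.5128691 ,   79.68449468]), np.float64(0.8311857197965344))
black top/side (384.3111111111111, 165.78888888888886, 15.0) (array([ 622.35289   , -247.63671315,   96.62894583]), np.float64(2.7816773602177833))
```

Height measurements agree that it is seated: the rotor face is at z≈80 and the ring top at ≈97, with the bar's underside at ≈97 and firm contact. Turning begins, anticlockwise, which is negative about tool z.

Call:
servo_tool(
  motion=[
    [15,-1,0,-1,0,0,0],
    [15,0,0,0,0,0,-0.08],
    [15,0,0,0,0,0,-0.08],
    [15,0,0,0,0,0,-0.08],
    [15,0,0,0,0,0,0],
    [15,0,0,0,0,0,0],
  ],
)

```text
time: 12.25
tool_pos: [588.6, -282.8, 123.7]
tcp_rot: [179.9, -0.6, -26.4]
ft_force: [-0.6, -0.8, -2.8]
finger_gap: 21.3
```

```bash
python3 -c "
from h import *
to([589.1,-282.5,122],-20)"
```

```text
now [ 588.6 -282.8  123.7] [179.95  -0.58 -26.41] shift [ 0.3 -0.5  1.7] turn [ 0.001 -0.01  -0.112] F [-0.6 -0.8 -2.8] M [0.03 0.01 0.01]
```

Call:
servo_tool(
  motion=[
    [15,0,0,1,0,-0.01,-0.08],
    [15,0,0,0,0,0,-0.08],
    [15,0,0,0,0,0,-0.08],
    [15,0,0,0,0,0,-0.08],
    [15,0,0,0,0,0,0],
    [15,0,0,0,0,0,0],
  ],
)

```text
time: 12.85
tool_pos: [588.7, -282.2, 122.3]
tcp_rot: [180.0, 0.1, -8.3]
ft_force: [0.1, 0.1, 1.3]
finger_gap: 21.2
```

```bash
python3 -c "
from h import *
to([589.1,-282.3,122],-5)"
```

```text
now [ 588.7 -282.2  122.3] [ 1.80e+02  6.00e-02 -8.26e+00] shift [0.4 0.  0.3] turn [-0.     0.001 -0.057] F [0.1 0.1 1.3] M [0.1  0.04 0.03]
```

Call:
servo_tool(
  motion=[
    [15,0,0,0,0,0,-0.08],
    [15,0,0,0,0,0,-0.08],
    [15,0,0,0,0,0,-0.05],
    [15,0,0,0,0,0,0],
    [15,0,0,0,0,0,0],
  ],
)

```text
time: 13.35
tool_pos: [588.7, -282.2, 122.3]
tcp_rot: [-180.0, 0.1, 3.3]
ft_force: [-0.7, 0.4, 1.2]
finger_gap: 21.2
```

Run:
```python
from h import *
to([589.1,-282.3,122],10)
im,s=look("w7",3)
for v in(0,):cv2.imwrite("pics/c7.png",im[100:300,120:400])
```

```text
now [ 588.7 -282.2  122.3] [-1.7998e+02  7.0000e-02  3.3000e+00] shift [0.4 0.1 0.3] turn [-0.     0.001 -0.117] F [-0.7  0.4  1.2] M [0.12 0.01 0.04]
spread [0.03332961 0.03666545 0.0320095 ] pose [ 588.7 -282.2  122.3] [-1.7998e+02  6.0000e-02  3.3200e+00]
```

View pics/c7.png

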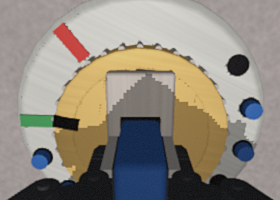

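In the crop, the black mark at (65,124) nearly meets the green mark at (38,121). I continue slowly to the stop, watching the torque.

Call:
servo_tool(
  motion=[
    [15,0,0,0,0,0,-0.04],
    [15,0,0,0,0,0,-0.04],
  ],
)

```text
time: 13.7
tool_pos: [588.7, -282.4, 122.3]
tcp_rot: [-180.0, 0.1, 7.9]
ft_force: [-0.7, 2.0, 1.9]
finger_gap: 21.2
```

```bash
python3 -c "
from h import *
to([589.1,-282.3,122],10)"
```

```text
now [ 588.7 -282.4  122.3] [-1.7999e+02  6.0000e-02  7.9100e+00] shift [ 0.4 -0.   0.3] turn [-0.     0.001 -0.037] F [-0.7  2.   1.9] M [ 0.27  0.08 -0.11]
```

Call:
servo_tool(
  motion=[
    [15,0,0,0,0,0,-0.04],
    [15,0,0,0,0,0,-0.04],
  ],
)

```text
time: 13.9
tool_pos: [588.7, -282.3, 122.3]
tcp_rot: [-180.0, 0.1, 12.5]
ft_force: [-0.3, 0.4, 0.6]
finger_gap: 21.1
```

```bash
python3 -c "
from h import *
to([589.1,-282.3,122],10)"
```

```text
now [ 588.7 -282.3  122.3] [-1.7998e+02  5.0000e-02  1.2520e+01] shift [0.4 0.1 0.3] turn [-0.     0.001  0.044] F [-0.3  0.4  0.6] M [ 0.14  0.02 -0.07]
```

Call:
servo_tool(
  motion=[
    [15,0,0,0,0,0,-0.04],
    [15,0,0,0,0,0,-0.04],
  ],
)

```text
time: 14.1
tool_pos: [588.9, -282.3, 122.4]
tcp_rot: [-179.9, -0.0, 16.9]
ft_force: [17.9, 6.9, -0.1]
finger_gap: 21.2
```

Run:
```python
from h import *
to([589.1,-282.3,122],10)
im,s=look("w8",3);c=cam("wrist",s)
C=np.array([586.8,-282.3]);w=np.zeros(im.shape[:2],np.uint8);w[100:300,120:260]=255
def ang(m,z):
    k=blobs(m&w,20)[0];M=cv2.moments(k);u=(M["m10"]/M["m00"],M["m01"]/M["m00"]);P=plane(c,u,z)[:2]-C;return np.round(u),P.round(1),np.degrees(np.arctan2(P[1],P[0])).round(1)
print("green",ang(mask(im,(50,80,40),(85,255,255)),80));print("red",ang(mask(im,(0,120,60),(8,255,255)),80))
w[:]=0;cv2.circle(w,(184,222),22,255,-1);print("black",ang(cv2.inRange(cv2.cvtColor(im,cv2.COLOR_BGR2HSV)[:,:,2],0,60),97))
```

```text
now [ 588.9 -282.3  122.4] [-1.7993e+02 -1.0000e-02  1.6900e+01] shift [0.2 0.1 0.4] turn [-0.001 -0.     0.12 ] F [17.9  6.9 -0.1] M [ 1.11 -2.68 -1.71]
spread [0.19200306 0.06892128 0.13395007] pose [ 589.  -282.3  122.5] [-1.7994e+02 -2.0000e-02  1.6980e+01]
green (array([159., 198.]), array([-2. , 73.3]), np.float64(91.6))
red (array([212., 128.]), array([54.5, 49.1]), np.float64(42.0))
black (array([186., 218.]), array([-3. , 49.3]), np.float64(93.5))
```

The moment is −1.7 N m against about 0.1 N m of friction, so the ring is at the stop. Black is at 93.5° and green at 91.6°. I ease the torque off and release.

Call:
servo_tool(
  motion=[
    [15,0,0,0,0,0,0.02],
    [15,0,0,0,0,0,0],
    [15,0,0,0,0,0,0],
  ],
)

```text
time: 14.55
tool_pos: [589.0, -282.3, 122.5]
tcp_rot: [-180.0, 0.0, 15.5]
ft_force: [1.1, 0.8, 0.9]
finger_gap: 21.4
```

```bash
python3 -c "
from h import *
to([589.1,-282.3,122],16)"
```

```text
now [ 589.  -282.3  122.5] [-1.7997e+02  1.0000e-02  1.5530e+01] shift [0.1 0.1 0.5] turn [-0.001  0.    -0.008] F [1.1 0.8 0.9] M [ 0.23 -0.12 -0.5 ]
```

Call:
servo_tool(
  motion=[
    [85,0,0,0,0,0,0],
    [85,0,0,0,0,0,0],
    [85,0,0,0,0,0,0],
    [85,0,0,0,0,0,0],
    [85,0,0,0,0,0,0],
    [85,0,0,0,0,0,0],
  ],
)

```text
time: 15.15
tool_pos: [588.7, -282.8, 122.4]
tcp_rot: [180.0, 0.1, 15.6]
ft_force: [-0.3, -0.4, 0.2]
finger_gap: 85.1
```

Call:
servo_tool(
  motion=[
    [85,0,0,-15,0,0,0],
    [85,0,0,-30,0,0,0],
    [85,0,0,-40,0,0,0],
    [85,0,0,-20,0,0,0],
    [85,0,0,0,0,0,0],
    [85,0,0,0,0,0,0],
    [85,0,0,0,0,0,0],
    [85,0,0,0,0,0,0],
  ],
)

```text
time: 15.95
tool_pos: [587.8, -282.2, 232.8]
tcp_rot: [-180.0, 0.2, 15.6]
ft_force: [0.6, -0.5, -0.5]
finger_gap: 84.8
```

Run:
```python
from h import *
im,s=look("w9",3);a=snapshot("side");cv2.imwrite("pics/s9.png",a)
A=cv2.resize(im[90:290,140:380],None,fx=1.65,fy=1.65,interpolation=cv2.INTER_CUBIC)
B=cv2.resize(a[60:160,195:315],None,fx=3.3,fy=3.3,interpolation=cv2.INTER_CUBIC)
cv2.imwrite("pics/c9.png",np.hstack([A[:330],B[:330]]));print(sense()["ft_force"])
```

```text
spread [0.15199367 0.09054996 0.31699399] pose [ 587.7 -282.1  232.6] [-179.95    0.18   15.63]
[ 0.29139628  0.76385303 -0.37938022]
```

View pics/c9.png

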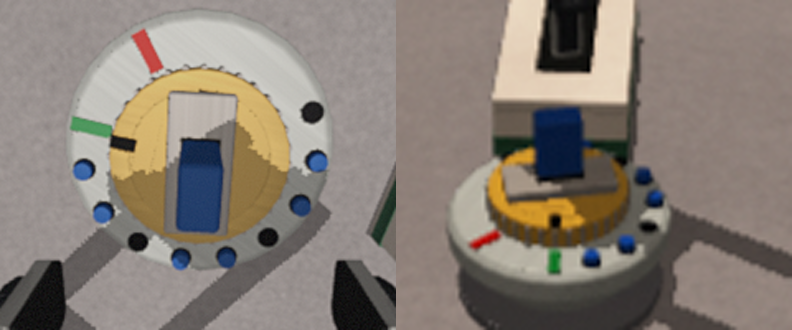

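The marks are in line and the spanner stands upright in the ring, with the bar flat on it. A final numeric check of the mark angles and the bar height follows.

Run:
```python
from h import *
im=cv2.imread("pics/w9.png");s={"tool_pos":np.array([587.7,-282.1,232.6]),"tcp_rot":np.array([-179.95,.18,15.63])};c=cam("wrist",s)
C=np.array([586.8,-282.3]);w=np.zeros(im.shape[:2],np.uint8);cv2.circle(w,(260,178),80,255,-1)
def ang(m,z):
    k=blobs(m&w,15)[0];M=cv2.moments(k);P=plane(c,(M["m10"]/M["m00"],M["m01"]/M["m00"]),z)[:2];d=P-C;return P.round(1),np.degrees(np.arctan2(d[1],d[0])).round(1)
print("green",ang(mask(im,(50,80,40),(85,255,255)),80),"red",ang(mask(im,(0,120,60),(8,255,255)),80))
w[:]=0;cv2.circle(w,(215,178),14,255,-1);print("black",ang(cv2.inRange(cv2.cvtColor(im,cv2.COLOR_BGR2HSV)[:,:,2],0,70),97))
g=lambda x,y:(140+x/1.65,90+y/1.65)
for z in(103,107,111):
    q=np.array([plane(c,g(*p),z)[:2] for p in((168,92),(238,95),(229,233),(163,231))]);print(z,q.mean(0).round(1),np.linalg.norm(np.roll(q,-1,0)-q,axis=1).round(1))
a=cv2.imread("pics/s9.png");S=cam("side")
k=[b for b in blobs(mask(a,(105,130,30),(130,255,255)),100)];
for b in k[:2]: print("blue side",cv2.boundingRect(b))
# blade top corners: side-view height at the spanner's place
b=min(k,key=lambda b:abs(cv2.minAreaRect(b)[0][0]-245)+abs(cv2.minAreaRect(b)[0][1]-104));x,y,ww,hh=cv2.boundingRect(b)
p,R,o=S
for z in(97+65,81+65+32): 
    X=R@(np.array([587,-282,z])-o);print("pred blade top z",z,p["fy"]*X[1]/X[2]+p["cy"]);
print("seen rows",y,y+hh)
```

```text
green (array([ 585.2, -209.4]), np.float64(91.2)) red (array([ 641.4, -233.4]), np.float64(41.8))
black (array([ 584.7, -233.2]), np.float64(92.4))
103 [ 585.  -282.7] [41.  88.1 42.4 88.6]
107 [ 586.1 -282.4] [40.4 86.8 41.8 87.3]
111 [ 587.2 -282.1] [39.8 85.5 41.2 86. ]
blue side (237, 93, 17, 21)
blue side (93, 211, 16, 16)
pred blade top z 162 95.41823065109169
pred blade top z 178 89.96398756641715
seen rows 93 114
```

```bash
python3 -c "
from bench import *
print(hand_in())"
```

```text
the job is handed in; nothing more can be done
None
```

The lock ring is unlocked and the job is handed in. I lifted the blue spanner from its rest, set both prongs into the ring's holes and turned the ring anticlockwise to the open stop. I then let go and raised the gripper clear. The clock was about 16 s against the 40 s limit, and the orange spanner was not touched.

- **At the stop:** the torque rose to about 1.7 N m against roughly 0.1 N m of friction. The black mark measured 92.4° and the green 91.2°, about 1° apart, which is within measuring error.
- **Seated:** the bar's top came out at z ≈ 105 mm; the ring top measured about 97, so about 107 is expected. The side view puts the blade's top edge where a seated spanner should show it. The wrist force with the gripper clear was near zero.
- **Disagreements:**
  - The ring top first came out at z = 85 mm, then 92 mm. Later views gave 96–100 mm, and I took 97.
  - Contact came 9 mm above the height I first expected. Before I recognised it, I pressed down with about 53 N of wrist force through the spanner. That is below the 120 N limit, and the load went through the spanner, not the gripper body.

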